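# Check the catches of the hanging saddles and rack the sound ones

## Task

Press the thumb catch of every hanging saddle on the bench until it clicks down, and judge the force at which it lets go: 6 to 12 N is right. Hang the saddles with a right catch over the bar of the drying rail, and stand those that are too stiff or too slack upright in the plywood repair tray; leave all catches clicked down and do not knock the other things on the bench about.

Things in the scene. Friction and masses are not known exactly. Their poses are not given: they have to be found in the camera images.
- saddle_a_mid (a point): Centre (35 mm above the feet) of a hanging saddle, None if absent: loose upside-down U of aluminium, 245 g, standing on two legs, 60 mm over the legs (x axis), 50 deep (y), 70 to the top of its flat top plate; walls 6 thick; gap between legs 48 wide, 64 high, open along y. Take it by the outsides of the legs near the top. All look the same; their springs differ.
- tag_a (a point): Middle of the upper face of saddle a's top plate, 70 mm above the feet; over it stands the black round thumb pad, 24 mm across, its upper face 94 mm above the feet before the click, 90 mm after; it goes down 17 mm at most and springs back. Push it straight down. This point also bears the judge's secret mark (its sideways offset of under 0.1 mm, which no reading or camera can show).
- catch_a (a joint): Catch under saddle a's pad: 0 up, 0.004 m clicked home, where it stays of itself (no second try). The push on the pad grows 1.6 N per mm of its way down until the catch gives way; it then runs its 4 mm home without the push growing. That push is its release force (no catch is within 2 N of a limit, none over 18 N).
- saddle_b_mid (a point): Centre (35 mm above the feet) of a hanging saddle, None if absent: loose upside-down U of aluminium, 245 g, standing on two legs, 60 mm over the legs (x axis), 50 deep (y), 70 to the top of its flat top plate; walls 6 thick; gap between legs 48 wide, 64 high, open along y. Take it by the outsides of the legs near the top. All look the same; their springs differ.
- tag_b (a point): Middle of the upper face of saddle b's top plate, 70 mm above the feet; over it stands the black round thumb pad, 24 mm across, its upper face 94 mm above the feet before the click, 90 mm after; it goes down 17 mm at most and springs back. Push it straight down. This point also bears the judge's secret mark (its sideways offset of under 0.1 mm, which no reading or camera can show).
- catch_b (a joint): Catch under saddle b's pad: 0 up, 0.004 m clicked home, where it stays of itself (no second try). The push on the pad grows 1.6 N per mm of its way down until the catch gives way; it then runs its 4 mm home without the push growing. That push is its release force (no catch is within 2 N of a limit, none over 18 N).
- saddle_c_mid (a point): Centre (35 mm above the feet) of a hanging saddle, None if absent: loose upside-down U of aluminium, 245 g, standing on two legs, 60 mm over the legs (x axis), 50 deep (y), 70 to the top of its flat top plate; walls 6 thick; gap between legs 48 wide, 64 high, open along y. Take it by the outsides of the legs near the top. All look the same; their springs differ.
- tag_c (a point): Middle of the upper face of saddle c's top plate, 70 mm above the feet; over it stands the black round thumb pad, 24 mm across, its upper face 94 mm above the feet before the click, 90 mm after; it goes down 17 mm at most and springs back. Push it straight down. This point also bears the judge's secret mark (its sideways offset of under 0.1 mm, which no reading or camera can show).
- catch_c (a joint): Catch under saddle c's pad: 0 up, 0.004 m clicked home, where it stays of itself (no second try). The push on the pad grows 1.6 N per mm of its way down until the catch gives way; it then runs its 4 mm home without the push growing. That push is its release force (no catch is within 2 N of a limit, none over 18 N).
- saddle_d_mid (a point): Centre (35 mm above the feet) of a hanging saddle, None if absent: loose upside-down U of aluminium, 245 g, standing on two legs, 60 mm over the legs (x axis), 50 deep (y), 70 to the top of its flat top plate; walls 6 thick; gap between legs 48 wide, 64 high, open along y. Take it by the outsides of the legs near the top. All look the same; their springs differ.
- tag_d (a point): Middle of the upper face of saddle d's top plate, 70 mm above the feet; over it stands the black round thumb pad, 24 mm across, its upper face 94 mm above the feet before the click, 90 mm after; it goes down 17 mm at most and springs back. Push it straight down. This point also bears the judge's secret mark (its sideways offset of under 0.1 mm, which no reading or camera can show).
- catch_d (a joint): Catch under saddle d's pad: 0 up, 0.004 m clicked home, where it stays of itself (no second try). The push on the pad grows 1.6 N per mm of its way down until the catch gives way; it then runs its 4 mm home without the push growing. That push is its release force (no catch is within 2 N of a limit, none over 18 N).
- saddle_e_mid (a point): Centre (35 mm above the feet) of a hanging saddle, None if absent: loose upside-down U of aluminium, 245 g, standing on two legs, 60 mm over the legs (x axis), 50 deep (y), 70 to the top of its flat top plate; walls 6 thick; gap between legs 48 wide, 64 high, open along y. Take it by the outsides of the legs near the top. All look the same; their springs differ.
- tag_e (a point): Middle of the upper face of saddle e's top plate, 70 mm above the feet; over it stands the black round thumb pad, 24 mm across, its upper face 94 mm above the feet before the click, 90 mm after; it goes down 17 mm at most and springs back. Push it straight down. This point also bears the judge's secret mark (its sideways offset of under 0.1 mm, which no reading or camera can show).
- catch_e (a joint): Catch under saddle e's pad: 0 up, 0.004 m clicked home, where it stays of itself (no second try). The push on the pad grows 1.6 N per mm of its way down until the catch gives way; it then runs its 4 mm home without the push growing. That push is its release force (no catch is within 2 N of a limit, none over 18 N).
- saddle_f_mid (a point): Centre (35 mm above the feet) of a hanging saddle, None if absent: loose upside-down U of aluminium, 245 g, standing on two legs, 60 mm over the legs (x axis), 50 deep (y), 70 to the top of its flat top plate; walls 6 thick; gap between legs 48 wide, 64 high, open along y. Take it by the outsides of the legs near the top. All look the same; their springs differ.
- tag_f (a point): Middle of the upper face of saddle f's top plate, 70 mm above the feet; over it stands the black round thumb pad, 24 mm across, its upper face 94 mm above the feet before the click, 90 mm after; it goes down 17 mm at most and springs back. Push it straight down. This point also bears the judge's secret mark (its sideways offset of under 0.1 mm, which no reading or camera can show).
- catch_f (a joint): Catch under saddle f's pad: 0 up, 0.004 m clicked home, where it stays of itself (no second try). The push on the pad grows 1.6 N per mm of its way down until the catch gives way; it then runs its 4 mm home without the push growing. That push is its release force (no catch is within 2 N of a limit, none over 18 N).
- rail_mid (a point): Middle of the drying rail's bar, on the bar's axis: a round level steel bar, 24 mm thick, 130 mm above the bench, along this point's x axis, between two grey posts whose inner faces are 134 mm either side of the middle. Fixed. A hung saddle straddles the bar, its y axis along it, its centre 17 mm below the bar's axis.
- tray: Repair tray of plywood, fixed to the bench, 280 mm along its x axis, 130 mm along y, open, with a 20 mm high rim 6 mm thick; origin at the centre of its underside, its inner floor 6 mm above that. Saddles stand in it upright.
- head_1: Bystander: wooden golf-club head, 82 mm across, 70 mm high; origin at the middle of its underside.
- head_2: Bystander: a second, darker wooden club head; origin at the middle of its underside.
- glue: Bystander: white glue bottle, 48 mm across, 120 mm high; origin at the middle of its underside.
- file: Bystander: flat file with a wooden handle, 250 mm long, 20 mm high, lying among the saddles; origin at the middle of its underside.
Things that resemble listed ones, but are neither listed nor needed, are in the scene too. Leave any blue, green or yellow look-alike of the part that bears saddle_b_mid alone.

How it is judged:
By the outcome, as a careful person would: the job done as asked, in the order asked, and still so for the second after the job is handed in, with the robot touching nothing.
Of saddle_a, saddle_b, saddle_c, saddle_d, saddle_e, saddle_f only 4 to 5 are there at a start; the rules pass over those that are not, and their reading is None.
At some moment in a run one of saddle_a, saddle_b, saddle_c, saddle_d, saddle_e, saddle_f may be knocked a few centimetres aside while the robot is not near it.
It also fails if it takes over 210 s, if anything falls off the work surface, if the arm or the gripper's body presses on something with over 40 N, if the wrist force passes 120 N, or if a joint passes its speed limit or range.

## Robot

A 7-joint arm with a two-finger parallel gripper is mounted at the origin on the work surface. World frame = base frame: x ahead of the robot, y to its left, z up, the work surface at z = 0. Lengths are in m, angles in rad, forces in N, time in s.
With the tool pointing down it reaches from about 0.4 to 0.85 m from the base axis. Payload 10.4 kg.
Tool frame: the origin (TCP) lies at the very end of the fingers, on their centre line; the grasp point (between the pads) lies 19 mm behind it; z points along the fingers, y is the line along which they close (so a half turn about z gives the same grasp; the last joint's range is limited). The gripper opens to 85 mm and grips with 20 to 120 N. Pads are 22 mm wide; open, the fingers measure 114 mm over their backs; the gripper's body (76 mm by 85 mm) begins 54 mm behind the grasp point. The pads swing forward as they close: fully open they stand 13 mm farther back than shut.
Start: joints at [-0.023, 0.332, -0.065, 1.46, 0.022, 1.35, -0.088], TCP at [0.625, 0, 0.231] pointing down, gripper open.
Joint ranges: [-2.6, 2.6], [-0.5, 2.12], [-1.47, 1.34], [0.16, 2.42], [-1.27, 4.41], [0.06, 2.06], [-2.6, 2.6]. Speed limits (rad/s): [2.22, 2.22, 2.79, 2.79, 3.14, 3.14, 3.14].

## Interface

Orientations are given as a unit quaternion [x, y, z, w].
In Python, from workcell import * gives the robot as it stands.
- The arm moves only by the tool step_arm, never from a script. Its argument "commands" is one flat list of numbers, 7 for each row, row after row: the finger opening in mm, from 0 to 85.4, then the shift along the world's x, y, z as a fraction of full scale, then the turn, a rotation vector about the world's x, y, z as a fraction of full scale. A call has exactly 10 rows; each row is the pose to reach, as a shift and turn from the pose commanded when the call began, turning the shorter way round; what a row does not reach only later rows make up. Full scale, the value 1, is 0.6 m for a shift and pi rad for a turn. A row lasts 1/8 s, in which the tool goes at most 62.5 mm and 10.7 degrees, less where a joint would pass 70% of its speed; a pose out of reach is approached as far as the arm can. A call with a number of a shift or a turn outside -1 to 1 is refused whole. A call with a gripper value outside its range is refused whole. The fingers move at their own pace and stop on an object; "squeeze" is the grip in N (left out, the last holds). Time passes only in rows, so rows that repeat a pose let the fingers close, or fill a call up. It gives the time, the measured TCP pose, the force, the opening and the grip force at its end, in the units of the state.
- get_obs(): the state, without advancing time (a new reading comes with each control period).
- camera(name): name is "scene" or "side" or "wrist"; returns the picture (480x640x3 uint8, red, green, blue); there is no depth.
- camera_params(name): a dict with "mtx" (3x3 intrinsics, pixels), "extrinsics" (4x4, takes a point from world to camera coordinates); the wrist camera has in their place "tool_from_camera" (4x4, takes a point from camera to tool coordinates, whose origin is the TCP and whose axes are the flange's). Camera axes: x right, y down, z forward; pixel columns grow to the right and rows downward; lengths in m; the calibration is good to about 2 mm. The wrist camera is an equidistant fisheye: a pixel r from the principal point sees the ray r / f radians off the axis. A picture is of the moment at which its call begins: read the wrist's pose just before it. camera_params takes no time and is no camera call.
- hand_in(): hands the job in; it is judged then, once.
The state is a dict: "clock": time; "joint_pos": joint angles; "joint_velocities": joint speeds; "tau": joint torques, N m; "position": TCP position; "ee_rot": TCP orientation; "ft_force": force on the tool from outside, world axes, zero at the start; "torque": the same for the moment, N m; "grip_width": opening from 0.0 (shut) to 1.0 (fully open); "grasp_force": force on a finger pad.
Only numpy, scipy, OpenCV 4.12 (cv2) and the standard library are available. Lean on these libraries where they do the work, as an engineer would, in place of code of your own. Each camera call takes 0.05 s, during which the arm holds its last target. There are 200 camera calls.

## Working session

There is one attempt and no reset: what is moved stays moved. The work goes in short steps, Python scripts to look and compute and a tool call to move; the robot and the scene stay as the last step left them, time stands still between calls to the robot, and variables do not carry over. Pictures are saved under pics/ and viewed, at most 14 in all, crops included, and the job is handed in when it is done.

Besides the shell and the picture viewer there is one more tool, called after "Emit:" by a JSON object that holds its "method" and its "body", one argument or row to a line. step_arm: Moves the arm, as the interface text tells. Its arguments: {"type":"object","properties":{"commands":{"type":"array","items":{"type":"number"}},"squeeze":{"type":"number"}},"required":["commands"]}

```bash
mkdir -p pics; ls; python3 - <<'E'
from workcell import *
import cv2,numpy as np
o=get_obs();print({k:np.round(v,3).tolist() for k,v in o.items()})
for n in("scene","side","wrist"):
    p=camera_params(n);print(n,{k:np.round(v,4).tolist() for k,v in p.items()})
    im=camera(n);cv2.imwrite(f"pics/{n}0.png",im[:,:,::-1])
E
```

```text
pics
{'clock': 0.0, 'joint_pos': [-0.023, 0.333, -0.065, 1.461, 0.022, 1.35, -0.088], 'joint_velocities': [0.001, 0.0, 0.0, -0.0, -0.0, 0.002, -0.001], 'tau': [0.0, -62.545, 0.05, -39.161, 0.016, 0.01, -0.0], 'position': [0.625, 0.0, 0.231], 'ee_rot': [0.707, 0.707, -0.001, -0.0], 'ft_force': [0.282, 0.719, 0.492], 'torque': [-0.016, -0.017, 0.034], 'grasp_force': 0.0, 'grip_width': 1.001}
scene {'mtx': [[545.5196, 0.0, 315.4516], [0.0, 545.5196, 243.5732], [0.0, 0.0, 1.0]], 'extrinsics': [[-0.7981, 0.6024, -0.0116, 0.4559], [0.3523, 0.4509, -0.8201, -0.1142], [-0.4888, -0.6586, -0.5721, 1.4782], [0.0, 0.0, 0.0, 1.0]]}
side {'mtx': [[497.3293, 0.0, 311.0115], [0.0, 497.3293, 238.2189], [0.0, 0.0, 1.0]], 'extrinsics': [[0.9175, -0.3972, -0.0175, -0.5058], [-0.2705, -0.5913, -0.7597, 0.2303], [0.2914, 0.7018, -0.65, 0.9795], [0.0, 0.0, 0.0, 1.0]]}
wrist {'mtx': [[371.6483, 0.0, 321.305], [0.0, 371.6483, 233.473], [0.0, 0.0, 1.0]], 'tool_from_camera': [[-0.0006, -0.9496, -0.3135, 0.0799], [1.0, -0.0002, -0.0013, -0.0003], [0.0012, -0.3135, 0.9496, -0.1435], [0.0, 0.0, 0.0, 1.0]]}
```

View pics/scene0.png

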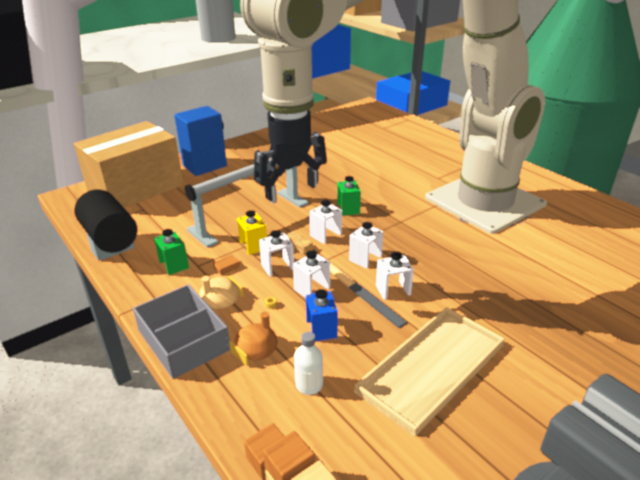

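View pics/side0.png

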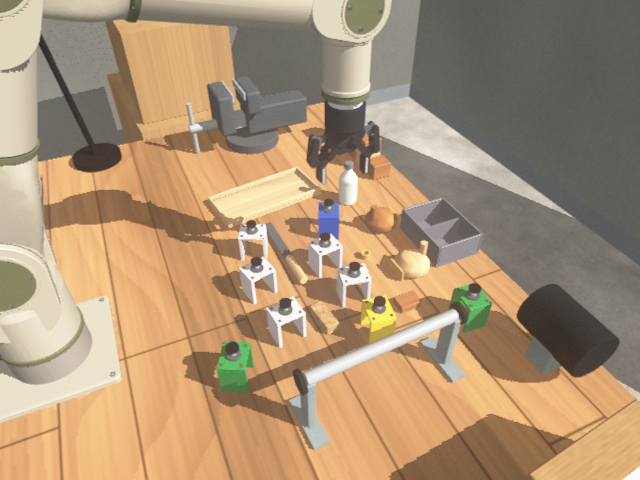

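View pics/wrist0.png

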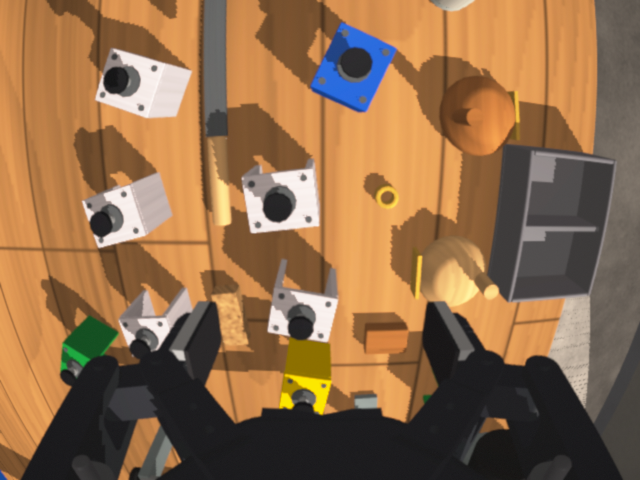

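Five white (aluminium) saddles are present. The blue, yellow and two green ones are look-alikes to leave alone. In the wrist view the white pads are at (118,80), (103,222), (278,206), (300,325) and (145,343). In the side view the rail runs from (303,380) to (460,315). The tray is at (265,195) in the side view and (432,370) in the scene view.

```bash
cat > h.py <<'E'
from workcell import *
import cv2,numpy as np
from scipy.spatial.transform import Rotation as R
def ray(n,uv,o=None):
    p=camera_params(n);K=p["mtx"];uv=np.atleast_2d(np.float64(uv))
    d=(uv-[K[0][2],K[1][2]])/[K[0][0],K[1][1]]
    if n!="wrist":
        E=np.array(p["extrinsics"]);v=np.c_[d,np.ones(len(d))]@E[:3,:3]
        return -E[:3,:3].T@E[:3,3],v/np.linalg.norm(v,axis=1)[:,None]
    r=np.linalg.norm(d,axis=1);s=np.sinc(r/np.pi)
    v=np.c_[d*s[:,None],np.cos(r)]
    T=np.array(p["tool_from_camera"]);Q=R.from_quat(o["ee_rot"]).as_matrix()
    return np.array(o["position"])+Q@T[:3,3],v@(Q@T[:3,:3]).T
def plane(n,uv,z,o=None):
    c,v=ray(n,uv,o);return c+v*((z-c[2])/v[:,2])[:,None]
def tri(obs,o=None):
    A=np.zeros((3,3));b=np.zeros(3);rs=[]
    for n,uv in obs:
        c,v=ray(n,uv,o);v=v[0];P=np.eye(3)-np.outer(v,v);A+=P;b+=P@c;rs.append((c,P))
    x=np.linalg.solve(A,b);return x,[round(1e3*np.linalg.norm(P@(x-c)),1) for c,P in rs]
def project(n,X,o=None):
    X=np.atleast_2d(X);p=camera_params(n);K=np.array(p["mtx"])
    if n!="wrist":
        E=np.array(p["extrinsics"]);c=X@E[:3,:3].T+E[:3,3];c=c/c[:,2:]
        return (c@K.T)[:,:2]
    T=np.array(p["tool_from_camera"]);Q=R.from_quat(o["ee_rot"]).as_matrix()
    c=(X-np.array(o["position"]))@Q;c=(c-T[:3,3])@T[:3,:3]
    rr=np.linalg.norm(c[:,:2],axis=1);th=np.arctan2(rr,c[:,2])
    return c[:,:2]/rr[:,None]*th[:,None]*K[0,0]+K[:2,2]
def ortho(im,o,z,x0,x1,y0,y1,mm=1.0,n="wrist"):
    xs=np.arange(x0,x1,mm/1e3);ys=np.arange(y1,y0,-mm/1e3)
    X,Y=np.meshgrid(xs,ys);uv=project(n,np.c_[X.ravel(),Y.ravel(),np.full(X.size,z)],o).astype(np.float32)
    return cv2.remap(im,uv[:,0].reshape(X.shape),uv[:,1].reshape(X.shape),cv2.INTER_LINEAR)
E
python3 - <<'E'
from h import *
o=get_obs()
sc=[(325,206),(276,238),(367,229),(312,257),(396,259)]
sd=[(286,306),(354,269),(257,265),(325,240),(251,228)]
wr=[(145,343),(300,325),(103,222),(278,206),(118,80)]
for a,b,c in zip(sc,sd,wr):
    x,r=tri([("scene",a),("side",b),("wrist",c)],o);print(np.round(x,3),r,np.round(plane("wrist",c,.094,o)[0],3))
print("glue",tri([("scene",(308,340)),("side",(348,167))])[0])
print("railends",tri([("scene",(190,193)),("side",(459,314))]))
for q in [(303,380),(459,314)]: print(plane("side",q,.13))
print("traycorners scene",[np.round(plane("scene",q,.02)[0],3) for q in[(362,383),(445,313),(504,345),(418,425)]])
print("tray side",[np.round(plane("side",q,.02)[0],3) for q in[(210,197),(305,172),(320,187),(226,220)]])
im=cv2.imread("pics/wrist0.png")
cv2.imwrite("pics/ortho.png",ortho(im,o,.07,.38,.75,-.13,.25,.65))
E
```

```text
[ 0.44  -0.137  0.082] [np.float64(1.9), np.float64(1.4), np.float64(0.9)] [ 0.448 -0.128  0.094]
[ 0.605 -0.102  0.082] [np.float64(3.3), np.float64(1.4), np.float64(2.8)] [ 0.605 -0.098  0.094]
[ 0.424 -0.004  0.082] [np.float64(2.2), np.float64(3.1), np.float64(2.5)] [ 0.429 -0.002  0.094]
[0.588 0.008 0.083] [np.float64(2.6), np.float64(1.8), np.float64(0.8)] [0.59  0.01  0.094]
[0.452 0.12  0.081] [np.float64(0.9), np.float64(2.5), np.float64(1.6)] [0.458 0.119 0.094]
glue [0.75076664 0.21808846 0.10770707]
railends (array([ 0.69699884, -0.3201178 ,  0.12850212]), [np.float64(1.5), np.float64(1.5)])
[[ 0.39591654 -0.33313829  0.13      ]]
[[ 0.69754565 -0.32157763  0.13      ]]
traycorners scene [array([0.687, 0.287, 0.02 ]), array([0.439, 0.253, 0.02 ]), array([0.419, 0.379, 0.02 ]), array([0.673, 0.406, 0.02 ])]
tray side [array([0.412, 0.363, 0.02 ]), array([0.692, 0.368, 0.02 ]), array([0.701, 0.282, 0.02 ]), array([0.424, 0.248, 0.02 ])]
```

View pics/ortho.png

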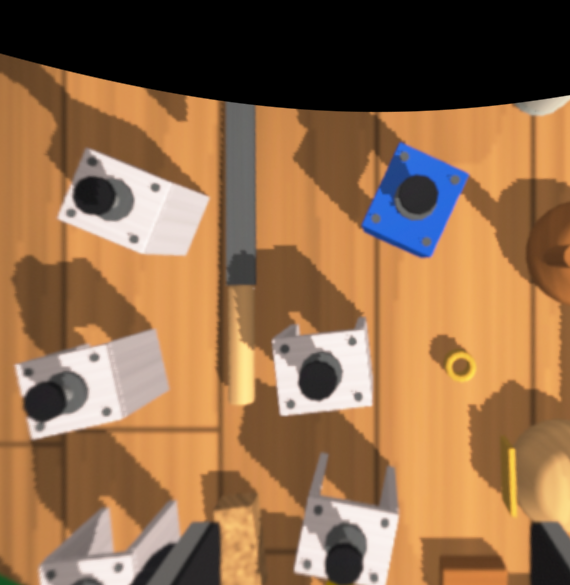

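The ortho view shows plate corners clearly for four saddles, with approximate centres and yaws:

| Saddle | Centre (x, y) m | Yaw |
|---|---|---|
| E | (.454, .120) | -22° |
| C | (.4255, -.004) | +14° |
| D | (.590, .008) | +7° |
| B | (.605, -.100) | -16° |

A is only partly visible at the bottom left. I'll press D first.

Emit:
{"method": "step_arm", "body": {
  "commands": [0,-0.0583,0.0133,0,0,0,0,0,-0.0583,0.0133,0,0,0,0,0,-0.0583,0.0133,0,0,0,0,0,-0.0583,0.0133,0,0,0,0,0,-0.0583,0.0133,-0.05,0,0,0,0,-0.0583,0.0133,-0.1,0,0,0,0,-0.0583,0.0133,-0.15,0,0,0,0,-0.0583,0.0133,-0.2017,0,0,0,0,-0.0583,0.0133,-0.2017,0,0,0,0,-0.0583,0.0133,-0.2017,0,0,0]
}}

```text
clock: 1.4
position: [0.5909, 0.008, 0.1115]
ee_rot: [0.707, 0.707, 0.001, 0.0]
ft_force: [-0.1, -0.1, -0.0]
grip_width: 0.001
grasp_force: 0.0
```

Emit:
{"method": "step_arm", "body": {
  "commands": [0,0,0,-0.015,0,0,0,0,0,0,-0.022,0,0,0,0,0,0,-0.028,0,0,0,0,0,0,-0.032,0,0,0,0,0,0,-0.0358,0,0,0,0,0,0,-0.0358,0,0,0,0,0,0,-0.0358,0,0,0,0,0,0,-0.0358,0,0,0,0,0,0,-0.0358,0,0,0,0,0,0,-0.0358,0,0,0]
}}

```text
clock: 2.65
position: [0.5901, 0.008, 0.0889]
ee_rot: [0.707, 0.707, 0.0, 0.0]
ft_force: [-0.6, 0.4, 3.5]
grip_width: -0.003
grasp_force: 1.5
```

Emit:
{"method": "step_arm", "body": {
  "commands": [0,0,0,-0.0017,0,0,0,0,0,0,-0.0033,0,0,0,0,0,0,-0.0033,0,0,0,0,0,0,-0.0033,0,0,0,0,0,0,-0.0033,0,0,0,0,0,0,-0.0033,0,0,0,0,0,0,-0.0033,0,0,0,0,0,0,-0.0033,0,0,0,0,0,0,-0.0033,0,0,0,0,0,0,-0.0033,0,0,0]
}}

```text
clock: 3.9
position: [0.5901, 0.008, 0.0869]
ee_rot: [0.707, 0.707, 0.0, 0.0]
ft_force: [-0.5, -0.8, 5.3]
grip_width: 0.003
grasp_force: 2.5
```

Emit:
{"method": "step_arm", "body": {
  "commands": [0,0,0,-0.0017,0,0,0,0,0,0,-0.0033,0,0,0,0,0,0,-0.0033,0,0,0,0,0,0,-0.0033,0,0,0,0,0,0,-0.0033,0,0,0,0,0,0,-0.0033,0,0,0,0,0,0,-0.0033,0,0,0,0,0,0,-0.0033,0,0,0,0,0,0,-0.0033,0,0,0,0,0,0,-0.0033,0,0,0]
}}

```text
clock: 5.15
position: [0.5903, 0.008, 0.0853]
ee_rot: [0.707, 0.707, 0.0, 0.0]
ft_force: [-1.2, -0.4, 7.1]
grip_width: -0.001
grasp_force: 3.8
```

Emit:
{"method": "step_arm", "body": {
  "commands": [0,0,0,-0.004,0,0,0,0,0,0,-0.008,0,0,0,0,0,0,-0.01,0,0,0,0,0,0,-0.011,0,0,0,0,0,0,-0.012,0,0,0,0,0,0,-0.012,0,0,0,0,0,0,-0.012,0,0,0,0,0,0,-0.012,0,0,0,0,0,0,-0.012,0,0,0,0,0,0,-0.012,0,0,0]
}}

```text
clock: 6.4
position: [0.5907, 0.008, 0.0793]
ee_rot: [0.707, 0.707, 0.001, 0.001]
ft_force: [-4.8, -0.5, 17.7]
grip_width: 0.003
grasp_force: 8.5
```

D is slack: it let go at about 3.5 N, and the final point lies on the clicked curve with zero offset. Next I'll press B.

Emit:
{"method": "step_arm", "body": {
  "commands": [0,0,0,0.055,0,0,0,0,0.0255,-0.09,0.055,0,0,0,0,0.0255,-0.1783,0.055,0,0,0,0,0.0255,-0.1783,0.055,0,0,0,0,0.0255,-0.1783,0.035,0,0,0,0,0.0255,-0.1783,0.027,0,0,0,0,0.0255,-0.1783,0.021,0,0,0,0,0.0255,-0.1783,0.018,0,0,0,0,0.0255,-0.1783,0.018,0,0,0,0,0.0255,-0.1783,0.018,0,0,0]
}}

```text
clock: 7.65
position: [0.6056, -0.0977, 0.0892]
ee_rot: [0.707, 0.708, 0.0, -0.0]
ft_force: [-2.6, 0.7, 8.5]
grip_width: 0.004
grasp_force: 4.0
```

Emit:
{"method": "step_arm", "body": {
  "commands": [0,0,0,-0.003,0,0,0,0,0,0,-0.005,0,0,0,0,0,0,-0.0073,0,0,0,0,0,0,-0.0073,0,0,0,0,0,0,-0.0073,0,0,0,0,0,0,-0.0073,0,0,0,0,0,0,-0.0073,0,0,0,0,0,0,-0.0073,0,0,0,0,0,0,-0.0073,0,0,0,0,0,0,-0.0073,0,0,0]
}}

```text
clock: 8.9
position: [0.6055, -0.0977, 0.0848]
ee_rot: [0.707, 0.708, 0.0, -0.0]
ft_force: [-3.9, 1.6, 8.9]
grip_width: 0.002
grasp_force: 4.3
```

Emit:
{"method": "step_arm", "body": {
  "commands": [0,0,0,-0.004,0,0,0,0,0,0,-0.008,0,0,0,0,0,0,-0.01,0,0,0,0,0,0,-0.011,0,0,0,0,0,0,-0.0122,0,0,0,0,0,0,-0.0122,0,0,0,0,0,0,-0.0122,0,0,0,0,0,0,-0.0122,0,0,0,0,0,0,-0.0122,0,0,0,0,0,0,-0.0122,0,0,0]
}}

```text
clock: 10.15
position: [0.6059, -0.0976, 0.0788]
ee_rot: [0.707, 0.708, 0.001, 0.0]
ft_force: [-7.0, 1.7, 18.4]
grip_width: -0.002
grasp_force: 9.0
```

B is right. Next I'll press A.

Emit:
{"method": "step_arm", "body": {
  "commands": [0,0,0,0.06,0,0,0,0,-0.09,-0.02,0.06,0,0,0,0,-0.18,-0.04,0.06,0,0,0,0,-0.273,-0.06,0.06,0,0,0,0,-0.273,-0.06,0.06,0,0,0,0,-0.273,-0.06,0.035,0,0,0,0,-0.273,-0.06,0.026,0,0,0,0,-0.273,-0.06,0.0196,0,0,0,0,-0.273,-0.06,0.0196,0,0,0,0,-0.273,-0.06,0.0196,0,0,0]
}}

```text
clock: 11.4
position: [0.4425, -0.1345, 0.0887]
ee_rot: [0.707, 0.707, 0.0, 0.0]
ft_force: [-2.1, 1.6, 8.2]
grip_width: 0.002
grasp_force: 4.2
```

Emit:
{"method": "step_arm", "body": {
  "commands": [0,0,0,-0.003,0,0,0,0,0,0,-0.005,0,0,0,0,0,0,-0.0073,0,0,0,0,0,0,-0.0073,0,0,0,0,0,0,-0.0073,0,0,0,0,0,0,-0.0073,0,0,0,0,0,0,-0.0073,0,0,0,0,0,0,-0.0073,0,0,0,0,0,0,-0.0073,0,0,0,0,0,0,-0.0073,0,0,0]
}}

```text
clock: 12.65
position: [0.4428, -0.1346, 0.085]
ee_rot: [0.707, 0.707, 0.0, 0.0]
ft_force: [-3.4, 1.6, 14.5]
grip_width: 0.0
grasp_force: 7.2
```

Emit:
{"method": "step_arm", "body": {
  "commands": [0,0,0,-0.004,0,0,0,0,0,0,-0.008,0,0,0,0,0,0,-0.01,0,0,0,0,0,0,-0.011,0,0,0,0,0,0,-0.0122,0,0,0,0,0,0,-0.0122,0,0,0,0,0,0,-0.0122,0,0,0,0,0,0,-0.0122,0,0,0,0,0,0,-0.0122,0,0,0,0,0,0,-0.0122,0,0,0]
}}

```text
clock: 13.9
position: [0.443, -0.1346, 0.078]
ee_rot: [0.707, 0.707, 0.001, 0.0]
ft_force: [-5.8, 2.2, 18.5]
grip_width: 0.0
grasp_force: 9.5
```

A is stiff (14.5 N at 9 mm, so the release force is above 12 N), and it is now clicked. Next I'll press C.

Emit:
{"method": "step_arm", "body": {
  "commands": [0,0,0,0.06,0,0,0,0,-0.0267,0.07,0.06,0,0,0,0,-0.0267,0.14,0.06,0,0,0,0,-0.0267,0.2183,0.06,0,0,0,0,-0.0267,0.2183,0.06,0,0,0,0,-0.0267,0.2183,0.035,0,0,0,0,-0.0267,0.2183,0.026,0,0,0,0,-0.0267,0.2183,0.0196,0,0,0,0,-0.0267,0.2183,0.0196,0,0,0,0,-0.0267,0.2183,0.0196,0,0,0]
}}

```text
clock: 15.15
position: [0.4256, -0.0048, 0.0887]
ee_rot: [0.708, 0.707, -0.0, -0.0]
ft_force: [-2.7, 0.1, 7.4]
grip_width: -0.002
grasp_force: 4.2
```

Emit:
{"method": "step_arm", "body": {
  "commands": [0,0,0,-0.003,0,0,0,0,0,0,-0.005,0,0,0,0,0,0,-0.0073,0,0,0,0,0,0,-0.0073,0,0,0,0,0,0,-0.0073,0,0,0,0,0,0,-0.0073,0,0,0,0,0,0,-0.0073,0,0,0,0,0,0,-0.0073,0,0,0,0,0,0,-0.0073,0,0,0,0,0,0,-0.0073,0,0,0]
}}

```text
clock: 16.4
position: [0.4259, -0.0047, 0.0849]
ee_rot: [0.708, 0.707, 0.0, 0.0]
ft_force: [-5.4, -0.8, 14.0]
grip_width: 0.003
grasp_force: 7.2
```

Emit:
{"method": "step_arm", "body": {
  "commands": [0,0,0,-0.004,0,0,0,0,0,0,-0.008,0,0,0,0,0,0,-0.01,0,0,0,0,0,0,-0.011,0,0,0,0,0,0,-0.0122,0,0,0,0,0,0,-0.0122,0,0,0,0,0,0,-0.0122,0,0,0,0,0,0,-0.0122,0,0,0,0,0,0,-0.0122,0,0,0,0,0,0,-0.0122,0,0,0]
}}

```text
clock: 17.65
position: [0.4261, -0.0047, 0.078]
ee_rot: [0.708, 0.707, 0.0, 0.0]
ft_force: [-6.4, -1.1, 18.6]
grip_width: 0.002
grasp_force: 9.5
```

C is stiff and clicked. E is the last one.

Emit:
{"method": "step_arm", "body": {
  "commands": [0,0,0,0.06,0,0,0,0,0.0475,0.07,0.06,0,0,0,0,0.0475,0.14,0.06,0,0,0,0,0.0475,0.2067,0.06,0,0,0,0,0.0475,0.2067,0.06,0,0,0,0,0.0475,0.2067,0.035,0,0,0,0,0.0475,0.2067,0.026,0,0,0,0,0.0475,0.2067,0.0196,0,0,0,0,0.0475,0.2067,0.0196,0,0,0,0,0.0475,0.2067,0.0196,0,0,0]
}}

```text
clock: 18.9
position: [0.4542, 0.1189, 0.0889]
ee_rot: [0.708, 0.707, -0.0, 0.0]
ft_force: [-2.8, -2.6, 7.5]
grip_width: 0.0
grasp_force: 3.8
```

Emit:
{"method": "step_arm", "body": {
  "commands": [0,0,0,-0.003,0,0,0,0,0,0,-0.005,0,0,0,0,0,0,-0.0073,0,0,0,0,0,0,-0.0073,0,0,0,0,0,0,-0.0073,0,0,0,0,0,0,-0.0073,0,0,0,0,0,0,-0.0073,0,0,0,0,0,0,-0.0073,0,0,0,0,0,0,-0.0073,0,0,0,0,0,0,-0.0073,0,0,0]
}}

```text
clock: 20.15
position: [0.4542, 0.1189, 0.0846]
ee_rot: [0.708, 0.707, -0.0, 0.0]
ft_force: [-2.5, -2.7, 8.5]
grip_width: -0.005
grasp_force: 4.4
```

Emit:
{"method": "step_arm", "body": {
  "commands": [0,0,0,-0.004,0,0,0,0,0,0,-0.008,0,0,0,0,0,0,-0.01,0,0,0,0,0,0,-0.011,0,0,0,0,0,0,-0.0122,0,0,0,0,0,0,-0.0122,0,0,0,0,0,0,-0.0122,0,0,0,0,0,0,-0.0122,0,0,0,0,0,0,-0.0122,0,0,0,0,0,0,-0.0122,0,0,0]
}}

```text
clock: 21.4
position: [0.4546, 0.1189, 0.0782]
ee_rot: [0.708, 0.706, 0.0, 0.001]
ft_force: [-7.0, -2.7, 18.8]
grip_width: 0.001
grasp_force: 9.4
```

E is right. So B and E go on the rail, and A, C and D go in the tray. I'll survey from above.

Emit:
{"method": "step_arm", "body": {
  "commands": [0,0,0,0.1,0,0,0,0,0,0,0.2,0,0,0,0,0.04,-0.1,0.3,0,0,0,0,0.08,-0.2,0.4,0,0,0,0,0.11,-0.333,0.4,0,0,0,0,0.11,-0.333,0.4,0,0,0,0,0.11,-0.333,0.4,0,0,0,0,0.11,-0.333,0.4,0,0,0,0,0.11,-0.333,0.4,0,0,0,0,0.11,-0.333,0.4,0,0,0]
}}

```text
clock: 22.65
position: [0.5198, -0.0788, 0.3167]
ee_rot: [0.706, 0.708, -0.0, -0.0]
ft_force: [0.3, -0.2, 0.1]
grip_width: 0.002
grasp_force: 0.0
```

```bash
python3 - <<'E'
from h import *
o=get_obs();print(o["position"],o["ee_rot"])
im=camera("wrist")[:,:,::-1].copy();cv2.imwrite("pics/w1.png",im)
for n in("scene","side"): cv2.imwrite(f"pics/{n}1.png",camera(n)[:,:,::-1])
w=ortho(im,o,.07,.36,.75,-.20,.40,1);cv2.imwrite("pics/o1.png",cv2.resize(w,None,fx=1,fy=1))
a=ortho(im,o,.07,.38,.68,-.18,.18,.6)
cv2.imwrite("pics/both.png",np.hstack([cv2.resize(im,(500,375)),np.zeros((375,0,3),np.uint8)]))
cv2.imwrite("pics/o2.png",a)
E
```

```text
[ 0.51984924 -0.0787682   0.31672946] [ 7.06497698e-01  7.07715323e-01 -2.86271022e-05 -1.50416147e-04]
```

View pics/w1.png

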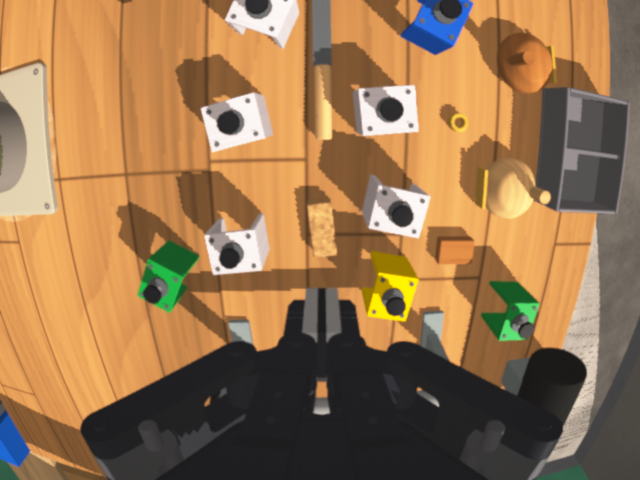

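View pics/o2.png

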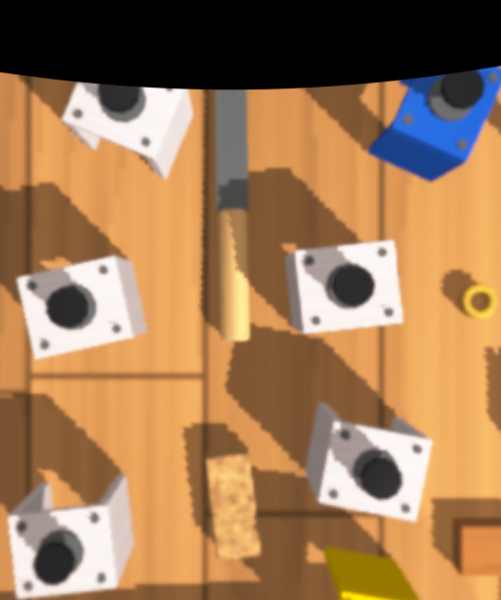

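The wrist view shows A at plate pixel (237,248), now at about (.416,-.152). It was knocked after I pressed it. B (396,207), C (237,122), D (387,110) and E (262,15) are unchanged. Next I'll measure the rail, the tray and the green neighbour of A.

```bash
python3 - <<'E'
from h import *
s=cv2.imread("pics/scene1.png");d=cv2.imread("pics/side1.png")
def c(im,x,y,w,h):return cv2.resize(im[y:y+h,x:x+w],(400,300),interpolation=cv2.INTER_CUBIC)
a=np.vstack([np.hstack([c(s,160,120,200,150),c(d,280,290,200,150)]),np.hstack([c(s,340,300,200,150),c(d,180,110,200,150)])])
cv2.imwrite("pics/comp.png",a)
o=dict(position=[.51985,-.07877,.31673],ee_rot=[.7065,.7077,0,0])
for q in [(198,255),(168,243),(183,262),(155,290),(140,292)]: print(q,np.round(plane("wrist",q,0,o)[0],3),np.round(plane("wrist",q,.07,o)[0],3))
E
```

```text
(198, 255) [ 0.348 -0.182  0.   ] [ 0.374 -0.155  0.07 ]
(168, 243) [ 0.305 -0.165  0.   ] [ 0.337 -0.14   0.07 ]
(183, 262) [ 0.324 -0.193 -0.   ] [ 0.354 -0.164  0.07 ]
(155, 290) [ 0.271 -0.24   0.   ] [ 0.309 -0.203  0.07 ]
(140, 292) [ 0.244 -0.245  0.   ] [ 0.286 -0.207  0.07 ]
```

View pics/comp.png

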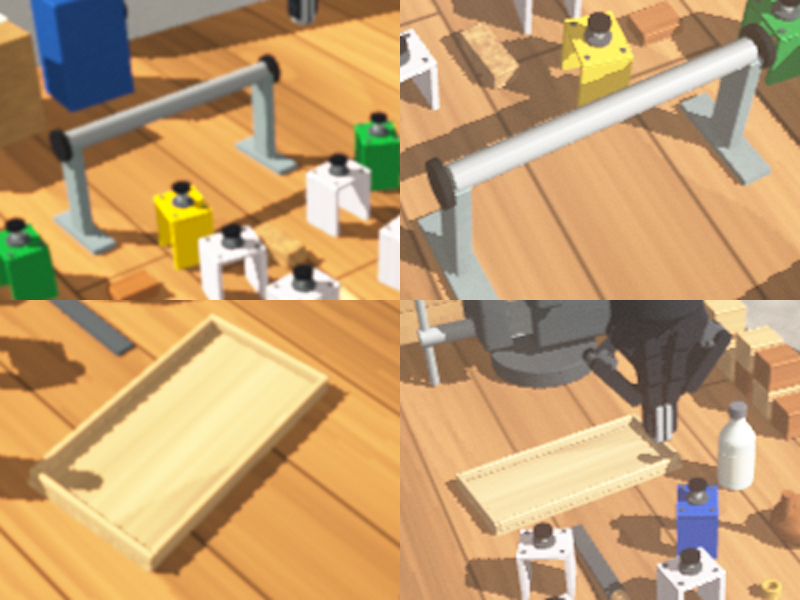

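```bash
python3 - <<'E'
from h import *
p=tri([("scene",(190.5,193)),("side",(460,313.5))]);q=tri([("scene",(294,154.5)),("side",(300.5,381.5))])
print(p,q,(p[0]+q[0])/2,np.degrees(np.arctan2(*(p[0]-q[0])[[1,0]])))
a=np.array([plane("scene",u,.02)[0] for u in[(362.5,382.5),(446.5,308.5),(503,339.5),(416,424)]])
b=np.array([plane("side",u,.02)[0] for u in[(316,187.5),(230,221),(209,198.5),(296,170)]])
for t in(a,b):print(np.round(t[:,:2],3).tolist(),cv2.minAreaRect((t[:,:2]*1000).astype(np.float32)))
o=dict(position=[.51985,-.07877,.31673],ee_rot=[.7065,.7077,0,0])
print(project("wrist",[[.374,-.155,.07]],o))
im=cv2.imread("pics/w1.png");hsv=cv2.cvtColor(im,cv2.COLOR_BGR2HSV)
m=cv2.inRange(hsv,(45,120,40),(85,255,255));m[:,300:]=0;cc,_=cv2.findContours(m,0,2)
c=max(cc,key=cv2.contourArea);print(cv2.approxPolyDP(c,4,True)[:,0].tolist())
E
```

```text
(array([ 0.69742325, -0.31977897,  0.12907016]), [np.float64(3.0), np.float64(3.0)]) (array([ 0.39014075, -0.33321212,  0.13001707]), [np.float64(1.4), np.float64(1.4)]) [ 0.543782   -0.32649554  0.12954361] 2.503147633636531
[[0.685, 0.287], [0.427, 0.246], [0.409, 0.369], [0.674, 0.403]] ((549.1297607421875, 324.2939453125), (266.9635925292969, 124.81403350830078), 7.217263698577881)
[[0.69, 0.284], [0.432, 0.24], [0.408, 0.358], [0.673, 0.389]] ((549.2573852539062, 320.9534606933594), (266.5489501953125, 120.00773620605469), 9.678837776184082)
[[197.69864987 255.35905386]]
[[168, 241], [147, 260], [138, 295], [145, 298], [139, 293], [158, 276], [167, 283], [168, 293], [154, 304], [170, 311], [198, 256]]
```

The rail middle is (.544,-.3265) with yaw 2.5°, and the tray centre is (.549,.323) with yaw 8°. I'll grasp A first and put it in the tray.

Emit:
{"method": "step_arm", "body": {
  "commands": [76,-0.09,-0.06,0,0,0,0.0378,76,-0.1733,-0.1192,0,0,0,0.0378,76,-0.1733,-0.1192,0,0,0,0.0378,76,-0.1733,-0.1192,-0.1,0,0,0.0378,76,-0.1733,-0.1192,-0.2,0,0,0.0378,76,-0.1733,-0.1192,-0.3,0,0,0.0378,76,-0.1733,-0.1192,-0.3,0,0,0.0378,76,-0.1733,-0.1192,-0.3,0,0,0.0378,76,-0.1733,-0.1192,-0.3,0,0,0.0378,76,-0.1733,-0.1192,-0.3,0,0,0.0378],
  "squeeze": 50
}}

```text
clock: 24.05
position: [0.417, -0.1515, 0.1386]
ee_rot: [0.664, 0.748, 0.001, 0.001]
ft_force: [-0.9, 0.9, -0.2]
grip_width: 0.892
grasp_force: 0.0
```

```bash
python3 - <<'E'
from h import *
o=get_obs();im=camera("wrist")[:,:,::-1].copy();cv2.imwrite("pics/w2.png",im);print(o["position"],o["grip_width"])
E
```

```text
[ 0.41703208 -0.15150791  0.13856753] 0.8917973155650306
```

View pics/w2.png

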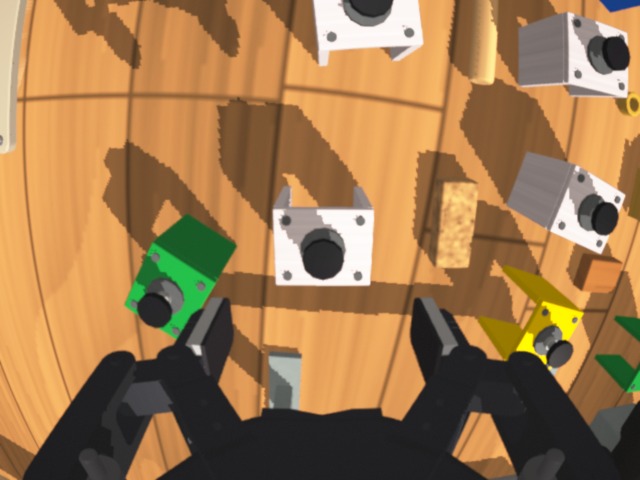

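A is square to the gripper and centred at (322,247).

```bash
python3 - <<'E'
from h import *
o=get_obs();P=plane("wrist",[(286,220),(358,220),(287,276),(359,276)],.07,o);print(P.mean(0),np.degrees(np.arctan2(*(P[1]-P[0])[[1,0]])))
E
```

```text
[ 0.41696468 -0.15126873  0.07      ] 6.758521401196165
```

Emit:
{"method": "step_arm", "body": {
  "commands": [76,0,0,-0.08,0,0,0,76,0,0,-0.14,0,0,0,76,0,0,-0.177,0,0,0,76,0,0,-0.177,0,0,0,40,0,0,-0.177,0,0,0,40,0,0,-0.177,0,0,0,40,0,0,-0.177,0,0,0,40,0,0,-0.177,0,0,0,40,0,0,-0.177,0,0,0,40,0,0,-0.177,0,0,0],
  "squeeze": 50
}}

```text
clock: 25.35
position: [0.4171, -0.1516, 0.0322]
ee_rot: [0.664, 0.748, 0.001, 0.001]
ft_force: [-0.8, 0.7, 8.3]
grip_width: 0.694
grasp_force: 55.1
```

Emit:
{"method": "step_arm", "body": {
  "commands": [40,0,0,0.06,0,0,0,40,0,0,0.15,0,0,0,40,0,0,0.25,0,0,0,40,0.01,0.05,0.33,0,0,0,40,0.02,0.14,0.36,0,0,0,40,0.03,0.24,0.36,0,0,0,40,0.04,0.34,0.36,0,0,0,40,0.05,0.44,0.36,0,0,0,40,0.06,0.54,0.36,0,0,0,40,0.07,0.64,0.36,0,0,0]
}}

```text
clock: 26.6
position: [0.4579, 0.2344, 0.2473]
ee_rot: [0.664, 0.748, 0.0, 0.0]
ft_force: [1.3, -0.2, -2.7]
grip_width: 0.699
grasp_force: 55.7
```

Emit:
{"method": "step_arm", "body": {
  "commands": [40,0.003,0.08,0,0,0,0,40,0.005,0.15,0,0,0,0,40,0.005,0.1725,0,0,0,0.0067,40,0.005,0.1725,-0.05,0,0,0.0067,40,0.005,0.1725,-0.14,0,0,0.0067,40,0.005,0.1725,-0.23,0,0,0.0067,40,0.005,0.1725,-0.29,0,0,0.0067,40,0.005,0.1725,-0.31,0,0,0.0067,40,0.005,0.1725,-0.31,0,0,0.0067,40,0.005,0.1725,-0.31,0,0,0.0067]
}}

```text
clock: 27.85
position: [0.4621, 0.3368, 0.0627]
ee_rot: [0.656, 0.755, 0.001, 0.0]
ft_force: [-0.4, -0.5, -2.6]
grip_width: 0.694
grasp_force: 55.4
```

```bash
python3 - <<'E'
from h import *
o=get_obs();print(o["position"],o["grip_width"],o["ft_force"])
im=camera("wrist")[:,:,::-1];s=camera("scene")[:,:,::-1]
cv2.imwrite("pics/c3.png",np.hstack([cv2.resize(im,(400,300)),cv2.resize(s[200:440,280:600],(400,300))]))
E
```

```text
[0.46206163 0.33680143 0.06266394] 0.6939187128946384 [-0.43126602 -0.50849813 -2.56107292]
```

View pics/c3.png

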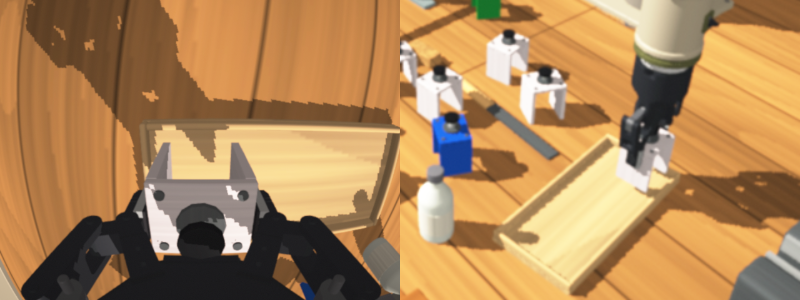

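```bash
python3 - <<'E'
from h import *
o=get_obs();print(plane("wrist",[(230,195),(637,203),(598,370)],.02,o))
E
```

```text
[[0.4087046  0.36944401 0.02      ]
 [0.66958386 0.40667574 0.02      ]
 [0.70189513 0.26901524 0.02      ]]
```

Emit:
{"method": "step_arm", "body": {
  "commands": [40,0,0,-0.025,0,0,0,40,0,0,-0.037,0,0,0,40,0,0,-0.0395,0,0,0,40,0,0,-0.0395,0,0,0,76,0,0,-0.0395,0,0,0,76,0,0,-0.0395,0,0,0,76,0,0,-0.0395,0,0,0,76,0,0,-0.0395,0,0,0,76,0,0,-0.0395,0,0,0,76,0,0,0.04,0,0,0]
}}

```text
clock: 29.2
position: [0.4592, 0.3346, 0.0822]
ee_rot: [0.656, 0.755, -0.003, -0.001]
ft_force: [0.1, 0.8, 0.4]
grip_width: 0.892
grasp_force: 0.0
```

Emit:
{"method": "step_arm", "body": {
  "commands": [76,0,0,0.1,0,0,0,76,0,-0.01,0.2,0,0,0.025,76,-0.01,-0.08,0.25,0,0,0.025,76,-0.02,-0.18,0.25,0,0,0.025,76,-0.03,-0.28,0.25,0,0,0.025,76,-0.04,-0.38,0.25,0,0,0.025,76,-0.05,-0.48,0.25,0,0,0.025,76,-0.061,-0.567,0.25,0,0,0.025,76,-0.061,-0.567,0.18,0,0,0.025,76,-0.061,-0.567,0.1,0,0,0.025]
}}

```text
clock: 30.45
position: [0.425, -0.0046, 0.1445]
ee_rot: [0.626, 0.779, 0.001, 0.001]
ft_force: [0.8, 0.5, -1.0]
grip_width: 0.89
grasp_force: 0.0
```

```bash
cat >> h.py <<'E'
def plate(o,c,yaw,im,half=.07):
    """white top plate near c: rectangle fit in the z=.07 ortho view"""
    w=ortho(im,o,.07,c[0]-half,c[0]+half,c[1]-half,c[1]+half,.5)
    g=cv2.cvtColor(w,cv2.COLOR_BGR2HSV)
    m=cv2.inRange(g,(0,0,190),(180,45,255))
    m=cv2.morphologyEx(m,cv2.MORPH_OPEN,np.ones((5,5)));cc,_=cv2.findContours(m,0,2)
    out=[]
    for k in sorted(cc,key=cv2.contourArea)[-3:]:
        (u,v),(a,b),t=cv2.minAreaRect(k);t=-t
        if abs(a)<abs(b):a,b,t=b,a,t+90
        out.append((round(c[0]-half+u*5e-4,4),round(c[1]+half-v*5e-4,4),round(a/2),round(b/2),round((t+90)%180-90,1)))
    return out
def look(name,c):
    o=get_obs();im=camera("wrist")[:,:,::-1].copy();cv2.imwrite(f"pics/{name}.png",im)
    print(np.round(o["position"],4),plate(o,c,0,im))
E
python3 -c "
from h import *
look('w4',(.4244,-.0042))"
```

```text
[ 0.425  -0.0046  0.1445] [(0.4248, -0.0045, 60, 49, 12.8)]
```

Emit:
{"method": "step_arm", "body": {
  "commands": [76,0,0,-0.08,0,0,0,76,0,0,-0.15,0,0,0,76,0,0,-0.19,0,0,0,76,0,0,-0.19,0,0,0,40,0,0,-0.19,0,0,0,40,0,0,-0.19,0,0,0,40,0,0,-0.19,0,0,0,40,0,0,-0.19,0,0,0,40,0,0,-0.19,0,0,0,40,0,0,-0.19,0,0,0]
}}

```text
clock: 31.75
position: [0.4257, -0.0039, 0.0324]
ee_rot: [0.626, 0.78, 0.001, 0.001]
ft_force: [-1.6, 0.3, 8.4]
grip_width: 0.699
grasp_force: 55.3
```

Emit:
{"method": "step_arm", "body": {
  "commands": [40,0,0,0.06,0,0,0,40,0,0,0.15,0,0,0,40,0,0,0.25,0,0,0,40,0.04,0.07,0.33,0,0,0,40,0.09,0.156,0.36,0,0,-0.025,40,0.14,0.243,0.36,0,0,-0.025,40,0.19,0.33,0.36,0,0,-0.025,40,0.24,0.417,0.36,0,0,-0.025,40,0.29,0.504,0.36,0,0,-0.025,40,0.34,0.59,0.36,0,0,-0.025]
}}

```text
clock: 33.0
position: [0.6293, 0.3512, 0.2474]
ee_rot: [0.656, 0.754, 0.0, 0.0]
ft_force: [0.7, -0.1, -2.4]
grip_width: 0.696
grasp_force: 55.9
```

Emit:
{"method": "step_arm", "body": {
  "commands": [40,0.01,0.018,0,0,0,0,40,0.01,0.018,0,0,0,0,40,0.01,0.018,-0.07,0,0,0,40,0.01,0.018,-0.15,0,0,0,40,0.01,0.018,-0.23,0,0,0,40,0.01,0.018,-0.29,0,0,0,40,0.01,0.018,-0.31,0,0,0,40,0.01,0.018,-0.31,0,0,0,40,0.01,0.018,-0.31,0,0,0,40,0.01,0.018,-0.31,0,0,0]
}}

```text
clock: 34.25
position: [0.6352, 0.3612, 0.0626]
ee_rot: [0.656, 0.755, 0.001, 0.0]
ft_force: [0.2, 0.5, -2.1]
grip_width: 0.696
grasp_force: 55.9
```

```bash
python3 - <<'E'
from h import *
o=get_obs();print(o["position"],o["grip_width"],o["ft_force"])
im=camera("wrist")[:,:,::-1];s=camera("scene")[:,:,::-1]
cv2.imwrite("pics/c5.png",np.hstack([cv2.resize(im,(400,300)),cv2.resize(s[200:440,280:600],(400,300))]))
E
```

```text
[0.63518443 0.36122956 0.06262214] 0.6963828024887756 [ 0.15660902  0.4684501  -2.06899568]
```

View pics/c5.png

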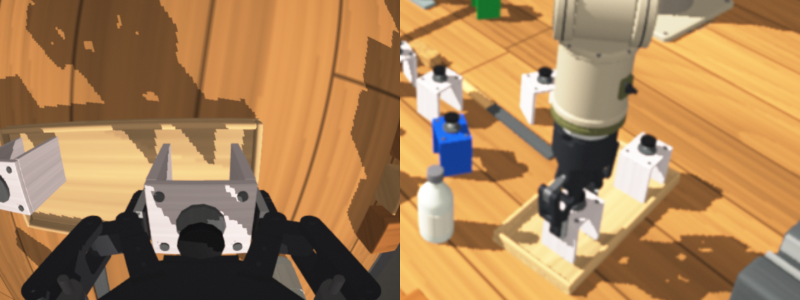

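C is inside the rim at the far right end and A stands at the left end. I'll release C and go to D.

Emit:
{"method": "step_arm", "body": {
  "commands": [40,0,0,-0.025,0,0,0,40,0,0,-0.037,0,0,0,40,0,0,-0.0395,0,0,0,40,0,0,-0.0395,0,0,0,76,0,0,-0.0395,0,0,0,76,0,0,-0.0395,0,0,0,76,0,0,-0.0395,0,0,0,76,0,0,-0.0395,0,0,0,76,0,0,-0.0395,0,0,0,76,0,0,0.04,0,0,0]
}}

```text
clock: 35.6
position: [0.6323, 0.3592, 0.0809]
ee_rot: [0.656, 0.755, -0.004, -0.001]
ft_force: [0.4, 0.3, 0.8]
grip_width: 0.89
grasp_force: 0.0
```

Emit:
{"method": "step_arm", "body": {
  "commands": [76,0,0,0.1,0,0,0,76,0,-0.01,0.2,0,0,-0.006,76,-0.01,-0.08,0.25,0,0,-0.006,76,-0.03,-0.18,0.25,0,0,-0.006,76,-0.04,-0.28,0.25,0,0,-0.006,76,-0.05,-0.38,0.25,0,0,-0.006,76,-0.07,-0.48,0.25,0,0,-0.006,76,-0.0757,-0.5867,0.25,0,0,-0.006,76,-0.0757,-0.5867,0.2,0,0,-0.006,76,-0.0757,-0.5867,0.1,0,0,-0.006]
}}

```text
clock: 36.85
position: [0.5909, 0.0077, 0.1464]
ee_rot: [0.664, 0.748, 0.002, 0.002]
ft_force: [1.2, -0.0, -0.9]
grip_width: 0.893
grasp_force: 0.0
```

```bash
python3 -c "
from h import *
look('w6',(.589,.0086))"
```

```text
[0.5909 0.0077 0.1464] [(0.5891, 0.008, 60, 50, 6.5)]
```

Emit:
{"method": "step_arm", "body": {
  "commands": [76,0,0,-0.08,0,0,0,76,0,0,-0.15,0,0,0,76,0,0,-0.19,0,0,0,76,0,0,-0.19,0,0,0,40,0,0,-0.19,0,0,0,40,0,0,-0.19,0,0,0,40,0,0,-0.19,0,0,0,40,0,0,-0.19,0,0,0,40,0,0,-0.19,0,0,0,40,0,0,-0.19,0,0,0]
}}

```text
clock: 38.15
position: [0.5902, 0.0089, 0.0327]
ee_rot: [0.663, 0.749, 0.001, 0.001]
ft_force: [-0.6, -0.8, 7.1]
grip_width: 0.698
grasp_force: 55.2
```

Emit:
{"method": "step_arm", "body": {
  "commands": [40,0,0,0.06,0,0,0,40,0,0,0.15,0,0,0,40,0,0,0.25,0,0,0,40,0,0.04,0.33,0,0,0,40,-0.02,0.13,0.36,0,0,0.006,40,-0.03,0.23,0.36,0,0,0.006,40,-0.04,0.33,0.36,0,0,0.006,40,-0.05,0.42,0.36,0,0,0.006,40,-0.054,0.484,0.36,0,0,0.006,40,-0.054,0.484,0.36,0,0,0.006]
}}

```text
clock: 39.4
position: [0.5547, 0.3031, 0.2468]
ee_rot: [0.654, 0.757, 0.0, -0.001]
ft_force: [-0.5, -1.1, -2.3]
grip_width: 0.69
grasp_force: 55.4
```

Emit:
{"method": "step_arm", "body": {
  "commands": [40,0,0,-0.08,0,0,0,40,0,0,-0.16,0,0,0,40,0,0,-0.24,0,0,0,40,0,0,-0.29,0,0,0,40,0,0,-0.31,0,0,0,40,0,0,-0.335,0,0,0,40,0,0,-0.347,0,0,0,40,0,0,-0.3495,0,0,0,40,0,0,-0.3495,0,0,0,40,0,0,-0.3495,0,0,0]
}}

```text
clock: 40.65
position: [0.5572, 0.2994, 0.0387]
ee_rot: [0.656, 0.755, 0.001, 0.0]
ft_force: [-2.8, -2.8, 5.5]
grip_width: 0.696
grasp_force: 56.1
```

```bash
python3 - <<'E'
from h import *
o=get_obs();print(o["position"],o["grip_width"],o["ft_force"])
im=camera("wrist")[:,:,::-1];s=camera("scene")[:,:,::-1]
cv2.imwrite("pics/c7.png",np.hstack([cv2.resize(im,(400,300)),cv2.resize(s[200:440,280:600],(400,300))]))
E
```

```text
[0.55716176 0.29940199 0.0386907 ] 0.6962615882634496 [-2.78823827 -2.7868415   5.54905349]
```

View pics/c7.png

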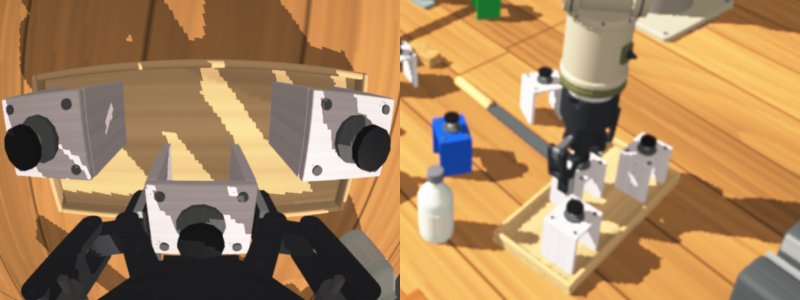

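D stands in the middle of the tray on the floor, with A and C upright either side. I'll release it and go to E.

Emit:
{"method": "step_arm", "body": {
  "commands": [40,0,0,0,0,0,0,76,0,0,0,0,0,0,76,0,0,0,0,0,0,76,0,0,0,0,0,0,76,0,0,0,0,0,0,76,0,0,0,0,0,0,76,0,0,0.03,0,0,0,76,0,0,0.08,0,0,0,76,0,0,0.17,0,0,0,76,0,0,0.25,0,0,0]
}}

```text
clock: 42.0
position: [0.5566, 0.2994, 0.1904]
ee_rot: [0.656, 0.755, 0.001, 0.0]
ft_force: [0.6, 0.2, -0.4]
grip_width: 0.892
grasp_force: 0.0
```

Emit:
{"method": "step_arm", "body": {
  "commands": [76,-0.04,-0.075,0,0,0,-0.05,76,-0.085,-0.15,0,0,0,-0.1,76,-0.13,-0.22,0,0,0,-0.15,76,-0.1703,-0.2983,0,0,0,-0.1722,76,-0.1703,-0.2983,0,0,0,-0.1722,76,-0.1703,-0.2983,-0.03,0,0,-0.1722,76,-0.1703,-0.2983,-0.07,0,0,-0.1722,76,-0.1703,-0.2983,-0.07,0,0,-0.1722,76,-0.1703,-0.2983,-0.07,0,0,-0.1722,76,-0.1703,-0.2983,-0.07,0,0,-0.1722]
}}

```text
clock: 43.25
position: [0.4551, 0.1206, 0.1462]
ee_rot: [0.834, 0.552, 0.001, 0.0]
ft_force: [1.2, -0.6, 0.5]
grip_width: 0.89
grasp_force: 0.0
```

```bash
python3 -c "
from h import *
look('w8',(.4544,.12));print(get_obs()['joint_pos'])"
```

```text
[0.4551 0.1206 0.1462] [(0.4543, 0.1194, 60, 49, -22.6)]
[-0.00765352  0.08334801 -0.36124553  1.94817199  0.03300048  1.11415926
 -0.78320306]
```

Emit:
{"method": "step_arm", "body": {
  "commands": [76,0,0,-0.08,0,0,0,76,0,0,-0.15,0,0,0,76,0,0,-0.19,0,0,0,76,0,0,-0.19,0,0,0,40,0,0,-0.19,0,0,0,40,0,0,-0.19,0,0,0,40,0,0,-0.19,0,0,0,40,0,0,-0.19,0,0,0,40,0,0,-0.19,0,0,0,40,0,0,-0.19,0,0,0]
}}

```text
clock: 44.55
position: [0.4556, 0.1205, 0.0325]
ee_rot: [0.834, 0.552, 0.001, 0.0]
ft_force: [-0.0, 0.2, 8.3]
grip_width: 0.693
grasp_force: 55.2
```

Emit:
{"method": "step_arm", "body": {
  "commands": [40,0,0,0.06,0,0,0,40,0,0,0.15,0,0,0,40,0,0,0.25,0,0,0,40,0,-0.04,0.33,0,0,-0.05,40,0.01,-0.12,0.36,0,0,-0.1,40,0.02,-0.2,0.36,0,0,-0.15,40,0.03,-0.28,0.36,0,0,-0.2,40,0.035,-0.36,0.36,0,0,-0.25,40,0.04,-0.44,0.36,0,0,-0.3,40,0.05,-0.52,0.36,0,0,-0.3583]
}}

```text
clock: 45.8
position: [0.4841, -0.1933, 0.2475]
ee_rot: [1.0, 0.019, 0.0, 0.0]
ft_force: [1.0, 0.6, -2.4]
grip_width: 0.693
grasp_force: 55.8
```

Emit:
{"method": "step_arm", "body": {
  "commands": [40,0.003,-0.07,0,0,0,0,40,0.005,-0.14,0,0,0,0,40,0.007,-0.2,0,0,0,0,40,0.0077,-0.2283,0,0,0,0,40,0.0077,-0.2283,0,0,0,0,40,0.0077,-0.2283,-0.04,0,0,0,40,0.0077,-0.2283,-0.08,0,0,0,40,0.0077,-0.2283,-0.08,0,0,0,40,0.0077,-0.2283,-0.08,0,0,0,40,0.0077,-0.2283,-0.08,0,0,0]
}}

```text
clock: 47.05
position: [0.4897, -0.3287, 0.2004]
ee_rot: [1.0, 0.022, 0.001, 0.0]
ft_force: [-0.8, -0.7, -3.3]
grip_width: 0.696
grasp_force: 55.6
```

```bash
python3 - <<'E'
from h import *
o=get_obs();print(o["position"],o["grip_width"],o["joint_pos"])
im=camera("wrist")[:,:,::-1];s=camera("side")[:,:,::-1]
cv2.imwrite("pics/w9.png",im)
cv2.imwrite("pics/c9.png",np.hstack([cv2.resize(im,(400,300)),cv2.resize(s[200:440,240:560],(400,300))]))
E
```

```text
[ 0.48972017 -0.32867703  0.20043615] 0.6959544970635151 [ 0.45734734  0.26911595  0.06757458  1.60811309 -0.01900252  1.26296927
 -0.99816087]
```

View pics/c9.png

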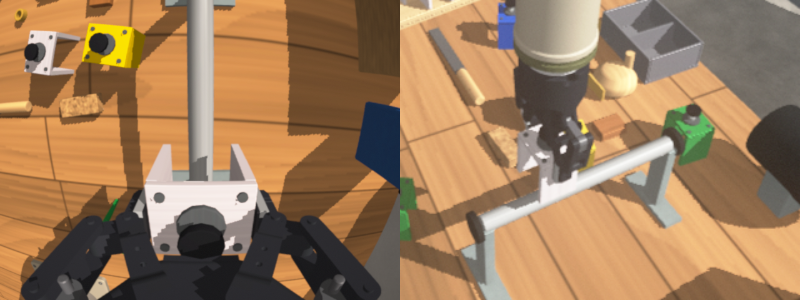

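The gap straddles the bar, which is centred at pixel 201 under the saddle's centre at 201. I'll lower E and release it.

Emit:
{"method": "step_arm", "body": {
  "commands": [40,0,0,-0.04,0,0,0,40,0,0,-0.08,0,0,0,40,0,0,-0.11,0,0,0,40,0,0,-0.13,0,0,0,40,0,0,-0.142,0,0,0,40,0,0,-0.148,0,0,0,40,0,0,-0.148,0,0,0,40,0,0,-0.148,0,0,0,40,0,0,-0.148,0,0,0,40,0,0,-0.148,0,0,0]
}}

```text
clock: 48.4
position: [0.4893, -0.3289, 0.1106]
ee_rot: [1.0, 0.022, 0.0, 0.0]
ft_force: [0.2, 1.0, -0.3]
grip_width: 0.697
grasp_force: 55.8
```

Emit:
{"method": "step_arm", "body": {
  "commands": [76,0,0,0,0,0,0,76,0,0,0,0,0,0,76,0,0,0,0,0,0,76,0,0,0,0,0,0,76,0,0,0,0,0,0,76,0,0,0.03,0,0,0,76,0,0,0.08,0,0,0,76,0,0,0.16,0,0,0,76,0,0,0.25,0,0,0,76,0,0,0.25,0,0,0]
}}

```text
clock: 49.65
position: [0.4908, -0.3299, 0.2666]
ee_rot: [1.0, 0.022, 0.004, 0.002]
ft_force: [-0.1, -0.2, -0.2]
grip_width: 0.893
grasp_force: 0.0
```

Emit:
{"method": "step_arm", "body": {
  "commands": [76,0.02,0.04,0,0,0,0.055,76,0.05,0.09,0,0,0,0.11,76,0.08,0.14,0,0,0,0.165,76,0.11,0.2,0,0,0,0.22,76,0.14,0.26,0,0,0,0.275,76,0.17,0.32,0,0,0,0.33,76,0.1933,0.3767,0,0,0,0.385,76,0.1933,0.3767,-0.04,0,0,0.421,76,0.1933,0.3767,-0.12,0,0,0.421,76,0.1933,0.3767,-0.19,0,0,0.421]
}}

```text
clock: 50.9
position: [0.6047, -0.1028, 0.145]
ee_rot: [0.775, 0.631, -0.0, 0.0]
ft_force: [0.1, -0.7, -0.3]
grip_width: 0.891
grasp_force: 0.0
```

```bash
python3 -c "
from h import *
look('w10',(.605,-.103))
cv2.imwrite('pics/sd10.png',camera('side')[:,:,::-1])"
```

```text
[ 0.6047 -0.1028  0.145 ] [(0.5822, -0.0747, 4, 4, -90.0), (0.6049, -0.1027, 60, 50, -11.0)]
```

Emit:
{"method": "step_arm", "body": {
  "commands": [76,0,0,-0.08,0,0,0,76,0,0,-0.15,0,0,0,76,0,0,-0.1925,0,0,0,76,0,0,-0.1925,0,0,0,40,0,0,-0.1925,0,0,0,40,0,0,-0.1925,0,0,0,40,0,0,-0.1925,0,0,0,40,0,0,-0.1925,0,0,0,40,0,0,-0.1925,0,0,0,40,0,0,-0.1925,0,0,0]
}}

```text
clock: 52.25
position: [0.6067, -0.103, 0.0334]
ee_rot: [0.776, 0.631, 0.001, 0.001]
ft_force: [-0.5, 0.4, 7.9]
grip_width: 0.695
grasp_force: 55.3
```

Emit:
{"method": "step_arm", "body": {
  "commands": [40,0,0,0.06,0,0,0,40,0,0,0.15,0,0,0,40,0,0,0.25,0,0,-0.05,40,0,-0.02,0.33,0,0,-0.1,40,0,-0.08,0.36,0,0,-0.15,40,0,-0.14,0.36,0,0,-0.2,40,0,-0.2,0.36,0,0,-0.25,40,-0.005,-0.26,0.36,0,0,-0.3,40,-0.01,-0.32,0.36,0,0,-0.36,40,-0.01,-0.3683,0.36,0,0,-0.4211]
}}

```text
clock: 53.5
position: [0.5984, -0.3254, 0.2478]
ee_rot: [1.0, 0.021, 0.0, 0.0]
ft_force: [-0.1, 0.2, -2.8]
grip_width: 0.697
grasp_force: 55.4
```

Emit:
{"method": "step_arm", "body": {
  "commands": [40,0,0,0,0,0,0,40,0,0,0,0,0,0,40,0,0,0,0,0,0,40,0,0,-0.04,0,0,0,40,0,0,-0.08,0,0,0,40,0,0,-0.08,0,0,0,40,0,0,-0.08,0,0,0,40,0,0,-0.08,0,0,0,40,0,0,-0.08,0,0,0,40,0,0,-0.08,0,0,0]
}}

```text
clock: 54.75
position: [0.5991, -0.3238, 0.1991]
ee_rot: [1.0, 0.025, 0.0, 0.0]
ft_force: [0.4, -0.5, -2.2]
grip_width: 0.697
grasp_force: 55.2
```

```bash
python3 - <<'E'
from h import *
o=get_obs();print(o["position"],o["grip_width"])
im=camera("wrist")[:,:,::-1];s=camera("side")[:,:,::-1]
cv2.imwrite("pics/c11.png",np.hstack([cv2.resize(im,(400,300)),cv2.resize(s[200:440,240:560],(400,300))]))
E
```

```text
[ 0.59914017 -0.32382573  0.199136  ] 0.697386569791333
```

View pics/c11.png

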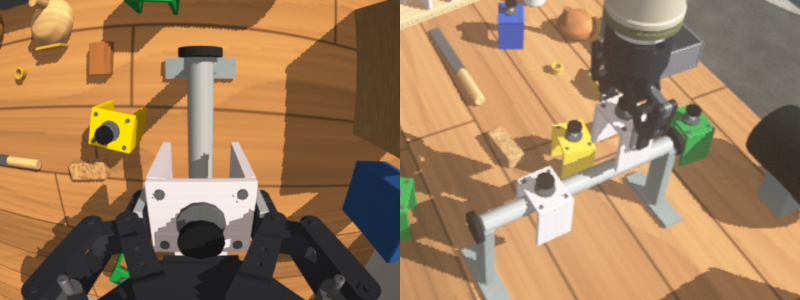

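E hangs level on the rail. B's gap is centred over the bar, so I'll lower and release it.

Emit:
{"method": "step_arm", "body": {
  "commands": [40,0,0,-0.04,0,0,0,40,0,0,-0.08,0,0,0,40,0,0,-0.11,0,0,0,40,0,0,-0.13,0,0,0,40,0,0,-0.14,0,0,0,40,0,0,-0.1455,0,0,0,40,0,0,-0.1455,0,0,0,40,0,0,-0.1455,0,0,0,40,0,0,-0.1455,0,0,0,40,0,0,-0.1455,0,0,0]
}}

```text
clock: 56.1
position: [0.5991, -0.3238, 0.1116]
ee_rot: [1.0, 0.025, 0.0, 0.0]
ft_force: [0.0, -0.4, -2.8]
grip_width: 0.696
grasp_force: 55.6
```

Emit:
{"method": "step_arm", "body": {
  "commands": [76,0,0,0,0,0,0,76,0,0,0,0,0,0,76,0,0,0,0,0,0,76,0,0,0,0,0,0,76,0,0,0,0,0,0,76,0,0,0.03,0,0,0,76,0,0,0.08,0,0,0,76,0,0,0.16,0,0,0,76,0,0,0.25,0,0,0,76,0,0,0.3,0,0,0]
}}

```text
clock: 57.35
position: [0.5995, -0.3241, 0.2967]
ee_rot: [1.0, 0.024, 0.002, 0.001]
ft_force: [0.2, -1.2, -0.3]
grip_width: 0.889
grasp_force: 0.0
```

Emit:
{"method": "step_arm", "body": {
  "commands": [76,0,0.08,0,0,0,0,76,0,0.16,0,0,0,0,76,0,0.24,0,0,0,0,76,0,0.32,0,0,0,0,76,0,0.4,0,0,0,0,76,0,0.4,0,0,0,0,76,0,0.4,0,0,0,0,76,0,0.4,0,0,0,0,76,0,0.4,0,0,0,0,76,0,0.4,0,0,0,0]
}}

```text
clock: 58.6
position: [0.599, -0.0843, 0.2914]
ee_rot: [1.0, 0.024, -0.0, 0.0]
ft_force: [0.4, 0.4, 0.9]
grip_width: 0.889
grasp_force: 0.0
```

```bash
python3 - <<'E'
from h import *
s=camera("side")[:,:,::-1];c=camera("scene")[:,:,::-1]
cv2.imwrite("pics/c12.png",np.hstack([s[110:450,190:590],c[120:460,140:540]]))
E
```

```text
(no output)
```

View pics/c12.png

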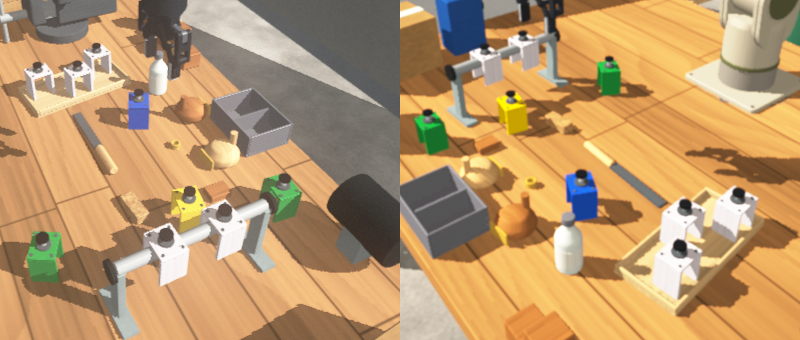

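Two saddles hang level on the bar, three stand upright inside the tray, and the other things are where they were. I'm handing in.

```bash
python3 -c "
from workcell import *
print(hand_in())"
```

```text
the job is handed in; nothing more can be done
None
```

I pressed all five saddles until they clicked and handed the job in: the two with a right catch hang on the rail, and the two too stiff and one too slack stand upright in the repair tray.

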